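# Sweep the anode buttons off the draining board into their trays

### The arm

A 7-joint arm with a two-finger parallel gripper is mounted at the origin on the work surface. World frame = base frame: x ahead of the robot, y to its left, z up, the work surface at z = 0. Lengths are in m, angles in rad, forces in N, time in s.
With the tool pointing down it reaches from about 0.425 to 0.925 m from the base axis. Payload 6.8 kg.
Tool frame: the origin (TCP) lies on the front face of the gripper's body, between the roots of the fingers; the fingertips stand 73 mm ahead of it and the grasp point (between the pads) lies 54 mm ahead of it (env.nose_length is the distance from the TCP to the fingertips, in m); z points along the fingers, y is the line along which they close (so a half turn about z gives the same grasp; the last joint's range is limited). The gripper opens to 85 mm and grips with 20 to 120 N. Pads are 22 mm wide; open, the fingers measure 114 mm over their backs; the gripper's body (76 mm by 85 mm) begins 54 mm behind the grasp point. The pads swing forward as they close: fully open they stand 13 mm farther back than shut.
Start: joints at [1.01, 0.477, 0.022, 1.555, -0.011, 1.109, -0.083], TCP at [0.295, -0.607, 0.304] pointing down, gripper open.
Joint ranges: [-2.96, 2.96], [-0.34, 2.1], [-1.41, 1.46], [0.24, 2.44], [-1.37, 4.51], [0.17, 1.92], [-2.96, 2.96]. Speed limits (rad/s): [2.39, 2.39, 3.14, 3.14, 3.14, 3.14, 3.14].

### API

Orientations are given as a unit quaternion [w, x, y, z].
In Python, from cell import env, kin, camera, calibration, job gives the robot as it stands. The module is installed in compiled form; this text tells all that it offers. Calls block until the motion is done:
- env.reach(position, orientation): joint-space move of the TCP to a pose.
- env.movel(position, velocity=0.15, rot=None, stop_force=None): straight line of the TCP; rot=None keeps the orientation; velocity is the mean speed in m/s. With stop_force (N) it stops when the force on the tool has changed by that much, and returns True; else False.
- env.goto_joints(angles): joint-space move.
- env.grip(opening, f_grip=None): finger opening in m; f_grip is the grip in N (None keeps the last); returns when the fingers have stopped.
- env.dwell(seconds).
- kin.inverse_kinematics(position, orientation): joint angles nearest the present ones, or None.
- env.get_state(): the state.
- camera(name): name is "scene" or "side" or "wrist"; returns (picture, depth): 480x640x3 uint8, blue, green, red; 480x640 float32, m along the optical axis (not along the pixel's ray), 0 where there is no reading.
- calibration(name): a dict with "fx", "fy", "cx", "cy" (pixels), "k1" (the pictures are not rectified: a ray, as slopes to the right and down, at radius r is drawn at 1 + k1 r^2 times it, then the intrinsics apply), "rvec" (rotation vector, rad) and "tvec" (3), from world to camera coordinates, as OpenCV has them. Camera axes: x right, y down, z forward; pixel columns grow to the right and rows downward; lengths in m; the calibration is good to about 2 mm. A picture is of the moment at which its call begins: read the wrist's pose just before it. calibration takes no time and is no camera call; for the wrist camera it gives the pose at the moment of the call.
A pose or a line that the arm cannot do raises env.PlanningError and nothing moves.
- job.job_done(): hands the job in; it is judged then, once.
The state is a dict: "time": time; "qpos": joint angles; "joint_velocities": joint speeds; "joint_torque": joint torques, N m; "tcp_pos": TCP position; "orientation": TCP orientation; "force": force on the tool from outside, world axes, zero at the start; "torque": the same for the moment, N m; "opening": finger opening in m; "gripper_force": force on a finger pad.
Only numpy, scipy, OpenCV 4.12 (cv2) and the standard library are available. Lean on these libraries where they do the work, as an engineer would, in place of code of your own. Each camera call takes 0.05 s, during which the arm holds its last target. There are 200 camera calls.

### The job

Clear the anode buttons off the black draining board by sweeping them over its edge with your fingertips: both copper ones into the steel tray and the nickel one into the blue tray. Push them along the board, never pick one up or carry it, and leave the vial, the weighing bottle, the trays and everything else standing where they are.

Things in the scene. Friction and masses are not known exactly. Their poses are not given: they have to be found in the camera images.
- board: Black draining board, fixed, 300 x 220 x 12 mm plate on feet. Origin: centre of its footprint at bench level; flat rimless top 38 mm above. x along its 300 mm length (away from the robot), y across towards a tray. On it three buttons and two vessels stand one to a row: rows 52 mm apart in x (middle row x = 0), each within 4 mm of its row and 50 mm of y = 0: rows are clear to both trays.
- copper_a: Copper anode button on the board, orange-brown disc 25 mm in diameter and 10 mm thick. Its origin is the centre of one flat face (the underside at the start); its own yaw means nothing. A bare disc, about 43 g, lying flat; it slides when pushed from the side and drops when its centre is pushed past the board's edge.
- copper_b: The other copper anode button on the board, same size and make. Its origin is the centre of one flat face (the underside at the start); its own yaw means nothing. A bare disc, about 43 g, lying flat; it slides when pushed from the side and drops when its centre is pushed past the board's edge.
- nickel_a: Nickel anode button on the board, silvery disc 25 mm in diameter and 10 mm thick. Its origin is the centre of one flat face (the underside at the start); its own yaw means nothing. A bare disc, about 43 g, lying flat; it slides when pushed from the side and drops when its centre is pushed past the board's edge.
- steel_tray: Plain stainless-steel tray, 300 x 120 x 22 mm high, walls and floor 3 mm, loose. Origin: centre of its underside; x along its length. Stands parallel along the board's left or right 300 mm edge (it changes), near wall tucked 12 mm under the overhanging board, rim 16 mm below the board's top. One copper button already lies in it.
- blue_tray: Blue plastic tray, 300 x 120 x 22 mm high, walls and floor 3 mm, loose. Origin: centre of its underside; x along its length. Stands parallel along the board's left or right 300 mm edge (it changes), near wall tucked 12 mm under the overhanging board, rim 16 mm below the board's top. One nickel button already lies in it.
- copper_stock: The copper button that already lies in the steel tray, same size; it may be nudged inside the tray. Origin: centre of its underside.
- nickel_stock: The nickel button that already lies in the blue tray, same size; it may be nudged inside the tray. Origin: centre of its underside.
- vial: Small amber sample vial with blue cap standing on the board, 27 mm in diameter, 48 mm tall, loose. Origin: centre of its underside. To be left alone.
- weighing_bottle: Low glass weighing bottle with a green glass knob stopper standing on the board, 33 mm in diameter, 40 mm tall, loose. Origin: centre of its underside. To be left alone.
- beaker: Glass beaker on the bench, on the left, 68 mm in diameter, 90 mm tall, loose. Origin: centre of its underside. To be left alone.
- reagent_bottle: Amber reagent bottle with red cap on the bench, on the right, 64 mm in diameter, 130 mm tall, loose. Origin: centre of its underside. To be left alone.

How it is judged:
At the end, for the whole second after the job is handed in: All copper buttons (the two swept and the one already there) lie at rest inside the steel tray and both nickel buttons inside the blue tray, below the level of the board's top; the vial, weighing bottle, beaker and reagent bottle stand upright within 15 mm of where they were, the trays within 20 mm (x of copper_a in the frame of steel_tray between -0.15 and 0.15 m and y of copper_a in the frame of steel_tray between -0.06 and 0.06 m and z of each of copper_a, copper_b, copper_stock in the frame of steel_tray below 0.028 m and linear speed of each of copper_a, copper_b, nickel_a, copper_stock, nickel_stock below 0.03 m/s and x of copper_b in the frame of steel_tray between -0.15 and 0.15 m and y of copper_b in the frame of steel_tray between -0.06 and 0.06 m and x of nickel_a in the frame of blue_tray between -0.15 and 0.15 m and y of nickel_a in the frame of blue_tray between -0.06 and 0.06 m and z of each of nickel_a, nickel_stock in the frame of blue_tray below 0.028 m and x of copper_stock in the frame of steel_tray between -0.15 and 0.15 m and y of copper_stock in the frame of steel_tray between -0.06 and 0.06 m and x of nickel_stock in the frame of blue_tray between -0.15 and 0.15 m and y of nickel_stock in the frame of blue_tray between -0.06 and 0.06 m and not (distance of any of vial, weighing_bottle, beaker, reagent_bottle from where it was at the start of the episode above 0.015 m or angle between any of vial, weighing_bottle, beaker, reagent_bottle's own z axis and vertical above 0.35 rad or distance of any of steel_tray, blue_tray from where it was at the start of the episode above 0.02 m)); the robot touches nothing.
It fails at once if a button is lifted more than 18 mm off the board (height (world z) of any of copper_a, copper_b, nickel_a above 0.056 m).
It fails at once if a button is carried or flung out over a tray (more than 45 mm past the board's edge while still above the level of the board's top) instead of being swept over the edge ((y of copper_a in the frame of board above 0.155 m and height (world z) of copper_a above 0.038 m) or (y of copper_a in the frame of board below -0.155 m and height (world z) of copper_a above 0.038 m) or (y of copper_b in the frame of board above 0.155 m and height (world z) of copper_b above 0.038 m) or (y of copper_b in the frame of board below -0.155 m and height (world z) of copper_b above 0.038 m) or (y of nickel_a in the frame of board above 0.155 m and height (world z) of nickel_a above 0.038 m) or (y of nickel_a in the frame of board below -0.155 m and height (world z) of nickel_a above 0.038 m)).
It fails at once if a button already in a tray is lifted out (height (world z) of any of copper_stock, nickel_stock above 0.04 m).
It fails at once if the vial, weighing bottle, beaker or reagent bottle is shoved more than 15 mm or tipped (distance of any of vial, weighing_bottle, beaker, reagent_bottle from where it was at the start of the episode above 0.015 m or angle between any of vial, weighing_bottle, beaker, reagent_bottle's own z axis and vertical above 0.35 rad).
It fails at once if a tray is shoved more than 20 mm (distance of any of steel_tray, blue_tray from where it was at the start of the episode above 0.02 m).
It also fails if it takes over 64 s, if anything falls off the work surface, if the arm or the gripper's body presses on something with over 40 N, if the wrist force passes 120 N, or if a joint passes its speed limit or range.

## Working session

There is one attempt and no reset: what is moved stays moved. The work goes in short steps, each a Python script; the robot and the scene stay as the last script left them, time stands still between calls to the robot, and variables do not carry over. Pictures are saved under pics/ and viewed, at most 10 in all, crops included, and the job is handed in when it is done.

```bash
mkdir -p pics; python3 - <<'E'
from cell import env,camera,calibration
import cv2,numpy as np
for n in("scene","side"):
    p,d=camera(n);cv2.imwrite(f"pics/{n}0.png",p);np.save(f"pics/{n}0.npy",d)
    c=calibration(n);print(n,c, -cv2.Rodrigues(np.array(c["rvec"],float))[0].T@np.array(c["tvec"],float).ravel())
s=env.get_state();print(s["time"],s["tcp_pos"],s["orientation"],env.nose_length)
E
```

```text
scene {'fx': 524.9744190747424, 'fy': 524.9744190747424, 'cx': 322.4160062552317, 'cy': 240.00850957354763, 'k1': -0.08283617795688047, 'rvec': array([ 1.19693604,  2.08424963, -1.09663477]), 'tvec': array([ 0.28364103, -0.2249984 ,  1.61150022])} [1.42420859 0.45976674 0.69875169]
side {'fx': 585.2753724244279, 'fy': 585.2753724244279, 'cx': 320.778799874458, 'cy': 242.51460593205812, 'k1': 0.06786250912468414, 'rvec': array([ 0.58517069, -2.62028726,  1.2742972 ]), 'tvec': array([0.52220757, 0.18499894, 1.45180035])} [0.06531935 1.15616325 1.03618025]
0.1 [ 0.29512481 -0.60662925  0.3030403 ] [-7.65899458e-04  9.74477768e-01  2.24482593e-01 -2.42323954e-04] 0.0726
```

View pics/scene0.png

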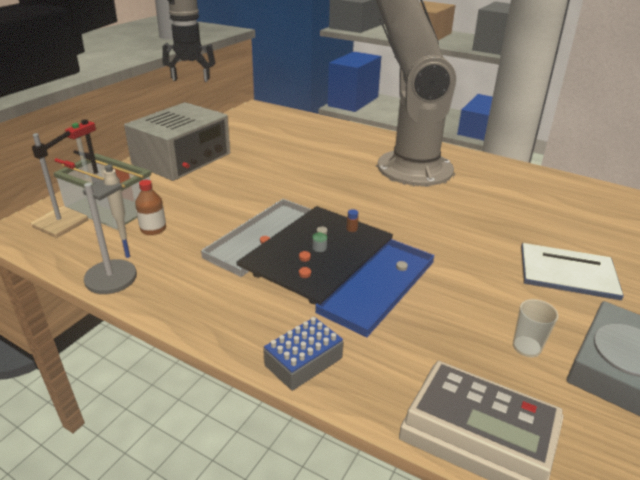

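```bash
python3 - <<'E'
import cv2
p=cv2.imread("pics/scene0.png")[190:340,195:445];cv2.imwrite("pics/c1.png",cv2.resize(p,None,fx=3.2,fy=3.2,interpolation=cv2.INTER_CUBIC))
E
```

```text
(no output)
```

View pics/c1.png

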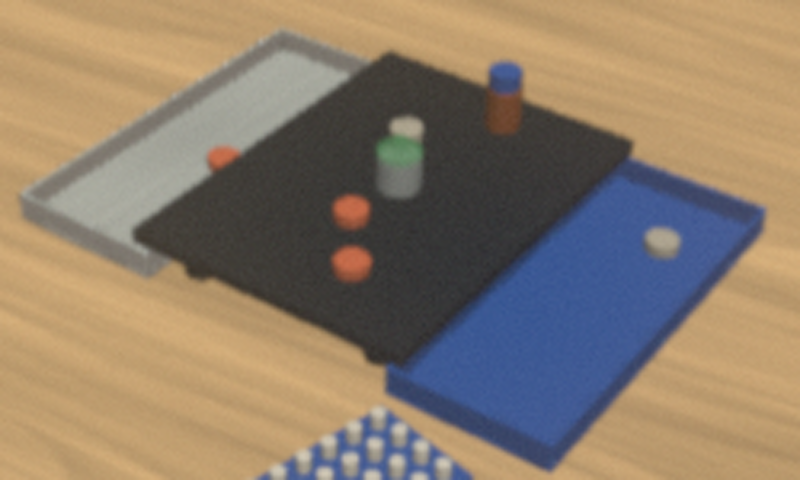

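View pics/side0.png

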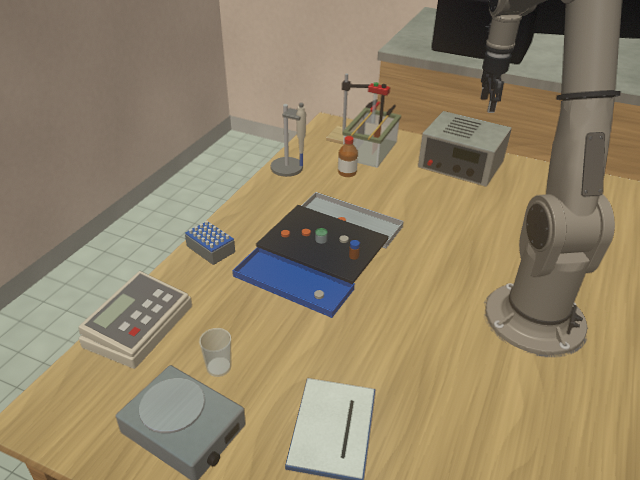

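The pictures show the steel tray on the right (-y) and the blue tray on the left (+y). In row order from the robot: vial (scene 353,221), nickel (322,231), weighing bottle (320,242), copper (305,256), copper (305,272). I'll measure with depth and my own pixel readings.

```bash
cat >h.py <<'E'
import numpy as np,cv2
from cell import env,kin,camera,calibration,job
def KD(c): return np.array([[c["fx"],0,c["cx"]],[0,c["fy"],c["cy"]],[0,0,1]]),np.array([c["k1"],0,0,0.])
def rays(c,uv):
    K,D=KD(c);n=cv2.undistortPoints(np.array(uv,float).reshape(-1,1,2),K,D).reshape(-1,2)
    R=cv2.Rodrigues(np.array(c["rvec"],float))[0];t=np.array(c["tvec"],float).ravel()
    return np.c_[n,np.ones(len(n))]@R, -R.T@t
def atz(c,uv,z):
    d,o=rays(c,uv);return o+d*((z-o[2])/d[:,2])[:,None]
def cloud(c,depth):
    v,u=np.mgrid[:480,:640];d,o=rays(c,np.c_[u.ravel(),v.ravel()])
    P=o+d*depth.reshape(-1,1);P[depth.ravel()<=0]=np.nan;return P.reshape(480,640,3)
E
python3 - <<'E'
from h import *
np.set_printoptions(precision=4,suppress=True)
c=calibration("scene")
crop=np.array([(390,53),(632,145),(400,355),(137,233)])/3.2+[195,190]
B=atz(c,crop,.038);print("corners",B[:,:2],B.mean(0)[:2],[np.linalg.norm(B[i]-B[i-3])for i in range(4)])
for n in("scene","side"):
    c=calibration(n);p=cv2.imread(f"pics/{n}0.png");P=cloud(c,np.load(f"pics/{n}0.npy"))
    hsv=cv2.cvtColor(p,cv2.COLOR_BGR2HSV);z=P[...,2];near=(abs(P[...,0]-.6)<.3)&(abs(P[...,1])<.35)
    m=near&(abs(z-.038)<.008)&(hsv[...,2]<75)
    k,lab,st,_=cv2.connectedComponentsWithStats(m.astype(np.uint8));i=1+st[1:,4].argmax()
    q=P[lab==i][:,:2];r=cv2.minAreaRect((q*1000).astype(np.float32));print(n,"board",r,np.median(z[lab==i]))
    bc=np.array(r[0])/1000;onb=near&(np.hypot(P[...,0]-bc[0],P[...,1]-bc[1])<.3)
    m=onb&(z>.0425)&(z<.12)
    k,lab,st,ce=cv2.connectedComponentsWithStats(m.astype(np.uint8))
    for i in range(1,k):
        if st[i,4]>12:
            s=lab==i;print(ce[i],st[i,4],"med",np.median(P[s],0),"zmax",z[s].max(),"top-pix mean",P[s&(z>z[s].max()-.006)].mean(0),"bgr",p[s].mean(0).astype(int))
E
```

```text
corners [[ 0.4278 -0.101 ]
 [ 0.4499  0.1143]
 [ 0.74    0.0862]
 [ 0.7227 -0.1246]] [ 0.5851 -0.0063] [np.float64(0.21646695490418844), np.float64(0.29147505479770064), np.float64(0.21152298745114081), np.float64(0.29578874116869724)]
scene board ((581.316162109375, -9.933235168457031), (220.6301727294922, 300.77630615234375), 84.95211029052734) 0.03648497060518313
[352.243 219.757] 214 med [0.4828 0.0243 0.0682] zmax 0.08702557903451613 top-pix mean [0.476  0.0212 0.0838] bgr [80 76 92]
[319.9348 239.0326] 276 med [ 0.5872 -0.0039  0.058 ] zmax 0.07757205266731448 top-pix mean [ 0.5848 -0.0048  0.0749] bgr [105 125 112]
[304.2714 255.2286] 70 med [ 0.6345 -0.0129  0.0457] zmax 0.04906038256782874 top-pix mean [ 0.6341 -0.0133  0.0456] bgr [ 68  97 176]
[304.4762 271.1071] 84 med [0.6841 0.0174 0.0474] zmax 0.052236829856863176 top-pix mean [0.6832 0.0157 0.048 ] bgr [ 68  97 175]
[312.3904 329.9159] 666 med [0.8286 0.1194 0.0495] zmax 0.06111769997523442 top-pix mean [0.8314 0.1205 0.0581] bgr [147 130 126]
side board ((575.2107543945312, -10.481597900390625), (227.75848388671875, 302.8899841308594), 84.1187515258789) 0.038318523782307934
[219.9427 239.328 ] 314 med [0.8163 0.1231 0.0506] zmax 0.06536188140557309 top-pix mean [0.8293 0.1224 0.0614] bgr [134 114 103]
[320.5677 234.6839] 155 med [0.5768 0.0009 0.0652] zmax 0.080593546918307 top-pix mean [ 0.579  -0.0051  0.0781] bgr [ 94 114  94]
[284.7347 232.449 ] 49 med [0.6798 0.0167 0.0469] zmax 0.0524651878129796 top-pix mean [0.6782 0.0174 0.0488] bgr [ 57  93 165]
[305.5957 231.7021] 47 med [ 0.6281 -0.0115  0.0486] zmax 0.05433960704055907 top-pix mean [ 0.6287 -0.0109  0.0501] bgr [ 56  94 170]
[343.1833 238.5667] 60 med [ 0.5215 -0.0285  0.0479] zmax 0.053587933596569326 top-pix mean [ 0.5231 -0.0309  0.0496] bgr [118 134 140]
[353.756  248.8869] 168 med [0.4686 0.028  0.0706] zmax 0.09020227502302625 top-pix mean [0.4701 0.0218 0.0865] bgr [79 71 80]
```

```bash
python3 - <<'E'
from h import *
a=np.radians(-2.5);q=[0,np.cos(a),np.sin(a),0]
env.reach([.53,-.01,.36],q); env.grip(0.0)
c=calibration("wrist");p,d=camera("wrist")
cv2.imwrite("pics/w0.png",p);np.save("pics/w0.npy",d)
import pickle;pickle.dump(c,open("pics/w0.pkl","wb"))
p2,_=camera("scene");cv2.imwrite("pics/s1.png",cv2.resize(p2[0:300,200:520],None,fx=2,fy=2))
s=env.get_state();print(s["time"],s["tcp_pos"],s["qpos"],s["opening"])
E
```

```text
3.2667 [ 0.52999798 -0.00997701  0.36002342] [ 0.18745895  0.20747604 -0.33200701  1.81410892  0.07425159  1.1320483
 -1.82754914] -5.935537028350188e-05
```

View pics/w0.png

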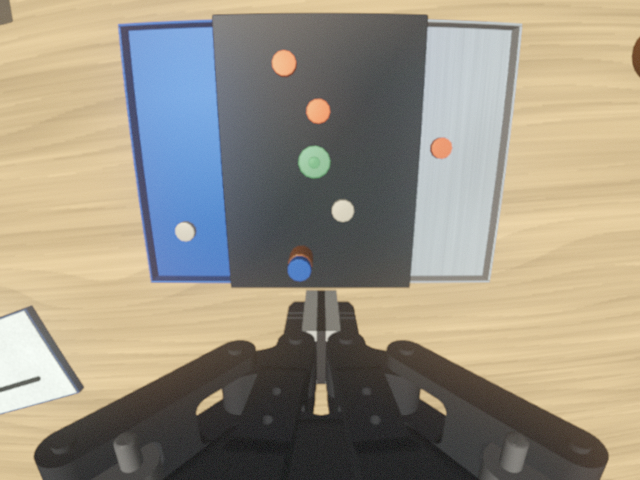

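View pics/s1.png

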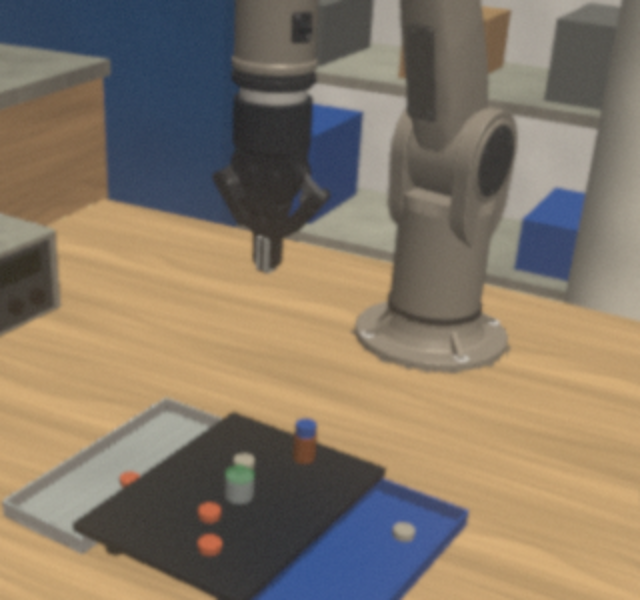

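Wrist view: coppers at (284,63) and (318,111), nickel at (343,211), bottle knob at (314,162), vial cap at (299,269), board corners (214,16) (427,15) (411,288) (231,287). The knuckles bulge only along the sweep direction.

```bash
python3 - <<'E'
from h import *
import pickle
np.set_printoptions(precision=4,suppress=True)
c=pickle.load(open("pics/w0.pkl","rb"))
B=atz(c,[(214,16),(427,15),(411,288),(231,287)],.038)[:,:2]
fr=(B[0]+B[1])/2;nr=(B[2]+B[3])/2;o=B.mean(0);ux=(B[0]+B[1]-B[2]-B[3]);yaw=np.arctan2(ux[1],ux[0]);uy=B[0]+B[3]-B[1]-B[2]
print(B,o,np.degrees(yaw),np.degrees(np.arctan2(-uy[0],uy[1])),np.linalg.norm(ux)/2,np.linalg.norm(uy)/2)
R=np.array([[np.cos(yaw),np.sin(yaw)],[-np.sin(yaw),np.cos(yaw)]])
for n,uv,z in[("cu_far",(284,63),.048),("cu_near",(318,111),.048),("ni",(343,211),.048),("bottle",(314,162),.078),("vial",(299,269),.086)]:
    w=atz(c,[uv],z)[0,:2];print(n,w,R@(w-o))
E
```

```text
[[ 0.7336  0.0802]
 [ 0.7159 -0.1342]
 [ 0.4185 -0.1114]
 [ 0.4391  0.1079]] [ 0.5768 -0.0144] -4.8771672575572 -5.060277650079017 0.29701262259319683 0.21770896971116613
cu_far [0.6798 0.0137] [0.1003 0.0367]
cu_near [ 0.6306 -0.0162] [0.0538 0.0028]
ni [ 0.5234 -0.0344] [-0.0515 -0.0245]
bottle [ 0.5813 -0.008 ] [0.0039 0.0068]
vial [0.4736 0.0177] [-0.1055  0.0232]
```

```bash
cat >>h.py <<'E'
YAW=np.radians(-5);O=np.array([.577,-.0135]);Q=[0,np.cos(YAW/2),np.sin(YAW/2),0]
def w(x,y,z): return [O[0]+x*np.cos(YAW)-y*np.sin(YAW),O[1]+x*np.sin(YAW)+y*np.cos(YAW),z]
def sweep(x,y,s,zt=.042):
    z=zt+.0726;up=.2
    env.movel(w(x,y-s*.045,up),.25,rot=Q)
    print("touch",env.movel(w(x,y-s*.045,z),.1,stop_force=6),env.get_state()["tcp_pos"])
    print("hit",env.movel(w(x,s*.06,z),.08,stop_force=15))
    print("hit",env.movel(w(x,s*.105,z),.05,stop_force=15),env.get_state()["force"])
    env.movel(w(x,s*.105,up),.2)
def look(n):
    env.movel(w(-.047,.003,.36),.3,rot=Q);p,_=camera("wrist");cv2.imwrite(f"pics/{n}.png",p);print(env.get_state()["time"])
E
python3 - <<'E'
from h import *
sweep(.0538,.002,-1);look("w1")
E
```

```text
touch False [0.63520337 0.02872917 0.1152662 ]
hit False
hit False [-0.84614111  0.90531943 -0.77269784]
9.2333
```

View pics/w1.png

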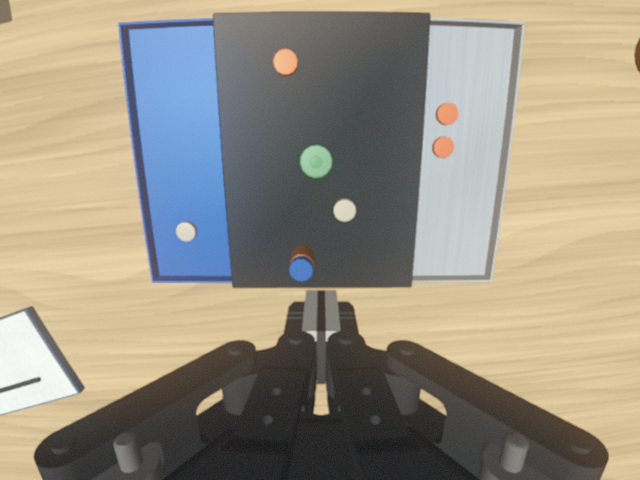

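The copper button now lies in the steel tray at (447,113) and nothing else has moved. Next, the other two.

```bash
python3 - <<'E'
from h import *
sweep(.1005,.036,-1);sweep(-.0515,-.024,1);look("w2")
E
```

```text
touch False [0.68472303 0.05855673 0.11532855]
hit False
hit False [-0.75773216  0.12760413  0.61790056]
touch False [ 0.52015761 -0.07775485  0.11507622]
hit False
hit False [0.39596506 0.01593172 0.64237811]
20.8417
```

View pics/w2.png

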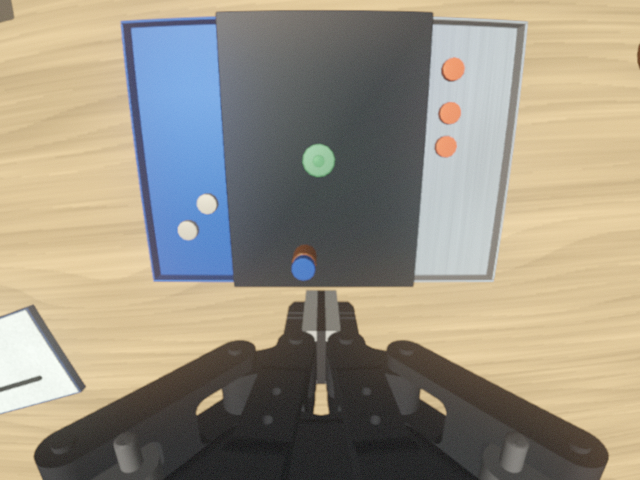

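Three coppers lie in the steel tray at (453,69), (450,113) and (445,147), and both nickels lie in the blue tray at (206,204) and (187,231). The vial and weighing bottle are where they were.

```bash
python3 -c "
from cell import job;print(job.job_done())"
```

```text
the job is handed in; nothing more can be done
None
```

I swept both copper buttons into the steel tray and the nickel one into the blue tray. The last wrist picture showed the vial, weighing bottle and trays undisturbed, and I handed the job in at about 21 s; no verdict came back.

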